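# Show the bench camera which cast gets which polisher

### The arm

A 6-joint arm with a two-finger parallel gripper is mounted at the origin on the work surface. World frame = base frame: x ahead of the robot, y to its left, z up, the work surface at z = 0. Lengths are in m, angles in rad, forces in N, time in s.
With the tool pointing down it reaches from about 0.3 to 0.775 m from the base axis. Payload 14.6 kg.
Tool frame: the origin (TCP) lies between the finger pads, 19 mm behind the fingertips; this is the grasp point; z points along the fingers, y is the line along which they close (so a half turn about z gives the same grasp; the last joint's range is limited). The gripper opens to 85 mm and grips with 20 to 120 N. Pads are 22 mm wide; open, the fingers measure 114 mm over their backs; the gripper's body (76 mm by 85 mm) begins 54 mm behind the grasp point. The pads swing forward as they close: fully open they stand 13 mm farther back than shut.
Start: joints at [1.154, 0.3, 1.521, -0, 1.321, -0.067], TCP at [0.188, 0.517, 0.25] pointing down, gripper open.
Joint ranges: [-3.03, 3.03], [-0.79, 2.21], [0.23, 2.52], [-1.04, 4.18], [0, 3.07], [-2.55, 2.55]. Speed limits (rad/s): [2.22, 2.22, 2.57, 3.14, 3.14, 3.14].

### API

Orientations are given as a unit quaternion [w, x, y, z].
In Python, from plant import status, viewer, r gives the robot as it stands. The module is installed in compiled form; this text tells all that it offers.
- The arm moves only by the tool jog_arm, never from a script. Its argument "steps" is a list of rows, each an object with "slide": the shift along the tool's x, y, z as a fraction of full scale, a list of three; "angular": the turn, a rotation vector about the tool's x, y, z as a fraction of full scale, a list of three; "fingers": the opening, from 0 (shut) to 1 (fully open). In form: [{"slide": [tx, ty, tz], "angular": [ax, ay, az], "fingers": fingers}, ...]. A call has 1 to 5 rows; each row shifts and turns the commanded pose from where the row before left it, along the tool's axes as they then stand; what a row does not reach is not made up. Full scale, the value 1, is 0.1 m for a shift and pi/2 rad for a turn. A row lasts 1/12 s, in which the tool goes at most 41.7 mm and 7.16 degrees, less where a joint would pass 70% of its speed; a pose out of reach is approached as far as the arm can. A call with a number of a shift or a turn outside -1 to 1 is refused whole. A call with a gripper value outside its range is refused whole. The fingers move at their own pace and stop on an object; "grip_force" is the grip in N (left out, the last holds). Time passes only in rows, so rows that do not move let the fingers close. It gives the time, the measured TCP pose, the force, the opening and the grip force at its end, in the units of the state.
- status.get_state(): the state, without advancing time (a new reading comes with each control period).
- viewer.grab_frame(name): name is "side" or "top"; returns the picture (400x640x3 uint8, blue, green, red); there is no depth.
- viewer.get_calibration(name): a dict with "vertical_fov" (degrees; the focal length in pixels is half the picture's height over the tangent of half this angle, whatever the lens; pixels are square), "cx", "cy" (the principal point, pixels), "extrinsics" (4x4, takes a point from camera to world coordinates). Camera axes: x right, y down, z forward; pixel columns grow to the right and rows downward; lengths in m; the calibration is good to about 2 mm. A picture is of the moment at which its call begins. get_calibration takes no time and is no camera call.
- r.hand_in(): hands the job in; it is judged then, once.
The state is a dict: "time": time; "q": joint angles; "qd": joint speeds; "joint_efforts": joint torques, N m; "tcp_pos": TCP position; "eef_rot": TCP orientation; "ft_force": force on the tool from outside, world axes, zero at the start; "wrist_torque": the same for the moment, N m; "grip_width": finger opening in m; "finger_force": force on a finger pad.
Only numpy, scipy, OpenCV 4.12 (cv2) and the standard library are available. Lean on these libraries where they do the work, as an engineer would, in place of code of your own. Each camera call takes 0.05 s, during which the arm holds its last target. There are 200 camera calls.

### The job

Show the bench camera which cast is to be polished with what: point straight down at the middle of the open horseshoe (lower-jaw) cast with the fingertips two or three centimetres above it and stay there for about two seconds, then do the same over the broad flat wheel polisher in the white stand. Then push the lever on the small grey box all the way over to its far stop, to mark the job as assigned, and draw back. Do not touch the casts, the polishers, their stand or the other loose things on the bench, do not point at the other casts or polishers, and pick nothing up.

Things in the scene. Friction and masses are not known exactly. Their poses are not given: they have to be found in the camera images.
- cast_lower: the lower-jaw cast: a plain cream plaster horseshoe, open in the middle and at the back, with a row of teeth along its top; loose, about 56 (x) by 72 (y) by 28 mm high, 90 g. Origin: centre of the underside (in the open middle); own z up, front teeth towards its own -x
- cast_lower_top (a point): the middle of the horseshoe cast at the height of its tooth tips, 28 mm above its underside: the place to point at from above; own z up
- cast_upper: upper-jaw cast of the same plaster, not to be pointed at: a solid D-shaped block with filled palate and a row of teeth, about 68 x 70 x 30 mm; loose. Origin: centre of the underside
- cast_part: short part cast of the same plaster, not to be pointed at: a straight block with five teeth in line, 56 x 24 x 29 mm; loose. Origin: centre of the underside
- stand: white block, fixed, 55 (own x) x 190 (own y) x 35 mm high, with three upright polishers standing loose in holes in a row along its own y, 60 mm apart; which polisher is in which hole varies. Origin: centre of the underside
- wheel: the wheel polisher: a steel shank, 7 mm thick, with a broad flat grey disc, 34 mm across and 6 mm thick, on top; loose in the stand. Origin: lower end of its shank, 5 mm above the bench; own z up along the shank; its top is 70 mm above the origin
- wheel_top (a point): the top centre of the wheel polisher (75 mm above the bench): the place to point at from above; own z up
- cone: cone polisher, not to be pointed at: same shank and grey material with a pointed cone 15 mm across; top 76 mm above its origin, which is the shank's lower end 5 mm above the bench
- bud: bud polisher, not to be pointed at: same shank and grey material with a small rounded head 12 mm across; top 70 mm above its origin, which is the shank's lower end 5 mm above the bench
- lever_base: small grey box, fixed, 70 (own x) x 50 (own y) x 25 mm high, that carries the lever, with a short dark hub to 35 mm height. Origin: centre of the underside. The lever swings in its own x-z plane about a pivot 22 mm above the origin
- lever_tip (a point): centre of the steel ball (26 mm across) at the end of the lever's 10 mm rod, 70 mm from the pivot. It moves with the lever
- lever (a joint): lever angle: 0 = leaning 0.5 rad from upright towards the box's own -x (the robot's side); 1.0 rad = leaning 0.5 rad to its own +x, the far stop. It starts between 0 and 0.2, has light friction (about 1 N at the ball) and stays where it is left
- jar: low amber glass jar with black cap, 48 mm across, 55 mm high; loose, leave alone. Origin: centre of the underside
- bowl: black rubber mixing bowl, 110 mm across, 60 mm high; loose, leave alone. Origin: centre of the underside
- spatula: plaster spatula with a wooden handle and broad steel blade, 180 mm long, lying along its own x, at most 30 mm high; loose, leave alone. Origin: underside, near the middle
- articulator: articulator (metal and blue jaw frame with two round plaster blocks), 110 x 100 x 124 mm high; loose, leave alone. Origin: centre of the underside
There are look-alikes about, which are no part of the job. Leave any purple or red look-alike of the wheel alone.

How it is judged:
By the outcome, as a careful person would: the job done as asked, in the order asked, and still so for the second after the job is handed in, with the robot touching nothing.
It also fails if it takes over 64 s, if anything falls off the work surface, if the arm or the gripper's body presses on something with over 40 N, if the wrist force passes 120 N, or if a joint passes its speed limit or range.

## Working session

There is one attempt and no reset: what is moved stays moved. The work goes in short steps, Python scripts to look and compute and a tool call to move; the robot and the scene stay as the last step left them, time stands still between calls to the robot, and variables do not carry over. Pictures are saved under pics/ and viewed, at most 10 in all, crops included, and the job is handed in when it is done.

Besides the shell and the picture viewer there is one more tool, called as name(argument=value, ...) on one line, values as JSON. jog_arm: Moves the arm, as the interface text tells. Its arguments: {"type":"object","properties":{"steps":{"type":"array","items":{"type":"object","properties":{"slide":{"type":"array","items":{"type":"number"}},"angular":{"type":"array","items":{"type":"number"}},"fingers":{"type":"number"}}}},"grip_force":{"type":"number"}},"required":["steps"]}

```bash
mkdir -p pics; cat > h.py <<'E'
import numpy as np,cv2
from plant import status,viewer,r
def cal(n):
    c=viewer.get_calibration(n); f=200/np.tan(np.radians(c["vertical_fov"])/2); return c,f,np.array(c["extrinsics"])
def ray(n,u,v,z):
    c,f,T=cal(n); d=T[:3,:3]@np.array([(u-c["cx"])/f,(v-c["cy"])/f,1]); o=T[:3,3]; return o+d*(z-o[2])/d[2]
def proj(n,p):
    c,f,T=cal(n); q=T[:3,:3].T@(np.array(p)-T[:3,3]); return [c["cx"]+f*q[0]/q[2],c["cy"]+f*q[1]/q[2]]
E
python3 - <<'E'
from h import *
for n in("top","side"):
    im=viewer.grab_frame(n); cv2.imwrite(f"pics/{n}0.png",im); print(n,cal(n))
s=status.get_state(); print(s)
E
```

```text
top ({'vertical_fov': 44.314872173011935, 'cx': 319.4733016455731, 'cy': 200.85883228118448, 'extrinsics': array([[-0.0123107 , -0.99655823,  0.08197651,  0.51470469],
       [-0.99977088,  0.01370309,  0.01644436, -0.02704561],
       [-0.01751109, -0.08175529, -0.99649859,  1.23898673],
       [ 0.        ,  0.        ,  0.        ,  1.        ]])}, np.float64(491.12765133878014), array([[-0.0123107 , -0.99655823,  0.08197651,  0.51470469],
       [-0.99977088,  0.01370309,  0.01644436, -0.02704561],
       [-0.01751109, -0.08175529, -0.99649859,  1.23898673],
       [ 0.        ,  0.        ,  0.        ,  1.        ]]))
side ({'vertical_fov': 54.28710316252327, 'cx': 322.8583796142882, 'cy': 199.74148104676814, 'extrinsics': array([[-0.99573124, -0.06717682,  0.06329749,  0.54743662],
       [-0.09228148,  0.71080596, -0.69730841,  0.58921138],
       [ 0.00185072, -0.70017296, -0.71397087,  0.71874046],
       [ 0.        ,  0.        ,  0.        ,  1.        ]])}, np.float64(390.10278602835314), array([[-0.99573124, -0.06717682,  0.06329749,  0.54743662],
       [-0.09228148, 
[... 159 characters left out ...]
]]))
{'time': 0.1, 'q': array([ 1.15440026e+00,  3.00398474e-01,  1.52151900e+00,  2.38331250e-05,
        1.32068125e+00, -6.65997503e-02]), 'qd': array([-0.00018312, -0.00309097, -0.00370174, -0.00077303,  0.00020768,
       -0.00048364]), 'joint_efforts': array([ 3.86885049e-04, -5.44377601e+01, -3.62375307e+01, -4.53544999e-05,
        3.09392090e-03,  1.88824419e-05]), 'tcp_pos': array([0.18841096, 0.51652396, 0.2494874 ]), 'eef_rot': array([-1.31514095e-04,  1.74010739e-01,  9.84743626e-01, -4.85677699e-04]), 'ft_force': array([ 0.56161809,  0.13845022, -0.97365373]), 'wrist_torque': array([-0.03441266,  0.0310605 , -0.02147219]), 'finger_force': 0.0, 'grip_width': 0.08521131746556096}
```

View pics/top0.png

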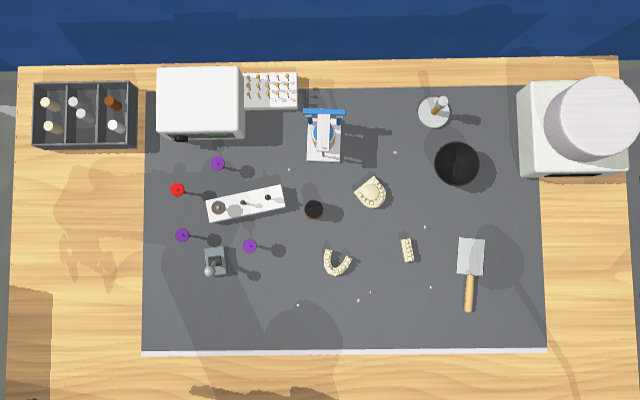

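View pics/side0.png

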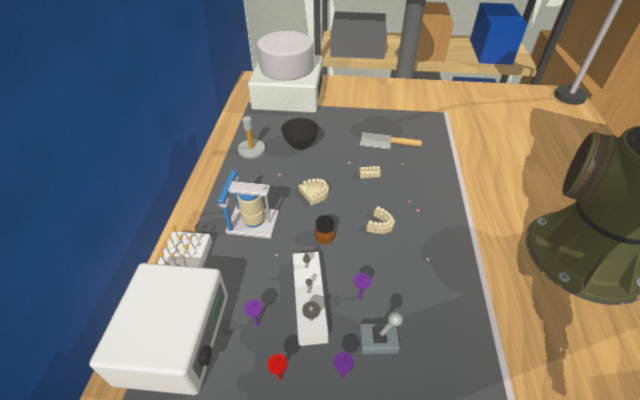

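The top view shows these candidates:
- **Casts:** the open horseshoe is at (337,262). The D-shaped upper is at (370,192) and the part cast at (407,250).
- **Stand:** the broad grey disc is at (218,208). The other two polishers are at about (243,203) and (267,197).
- **Look-alikes:** purple at (218,163), (182,236) and (250,246); red at (177,190).
- **Lever:** the box is at (215,262), with the ball at (210,270).

I choose the horseshoe at (337,262) and the grey disc at (218,208), and will check both in a crop.

```bash
python3 - <<'E'
from h import *
a=cv2.imread("pics/top0.png")[180:300,160:360]; b=cv2.imread("pics/side0.png")[200:360,280:410]
A=cv2.resize(a,None,fx=4,fy=4,interpolation=cv2.INTER_CUBIC); cv2.imwrite("pics/crop1.png",A)
B=cv2.resize(b,None,fx=3.7,fy=3.7,interpolation=cv2.INTER_CUBIC); cv2.imwrite("pics/crop2.png",B)
print("cast",ray("top",337,264,.028),"wheel",ray("top",218.5,208,.075),"ball",ray("top",210,270,.083),"base",ray("top",215,262,.025))
print("side wheel",ray("side",311.5,310,.075),"cast",ray("side",381,221,.028))
E
```

```text
cast [ 0.45871951 -0.04804414  0.028     ] wheel [0.59668857 0.23312046 0.075     ] ball [0.450723   0.25066656 0.083     ] base [0.46693247 0.25234562 0.025     ]
side wheel [0.59918225 0.24068655 0.075     ] cast [ 0.46588288 -0.02846909  0.028     ]
```

View pics/crop1.png

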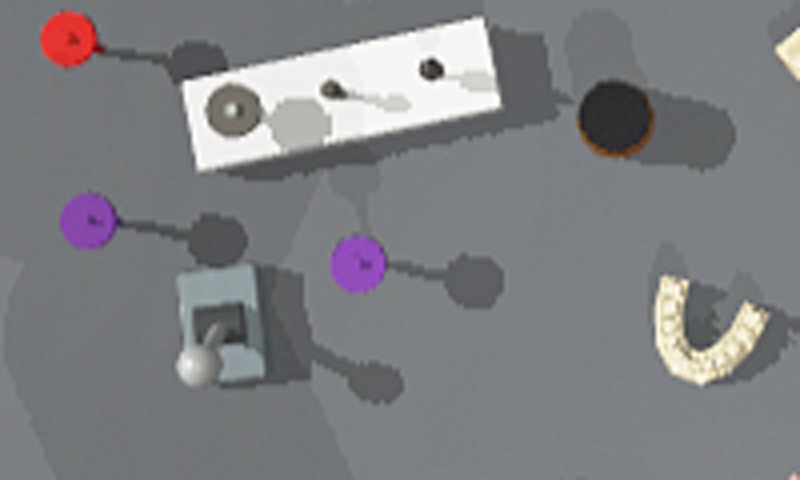

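View pics/crop2.png

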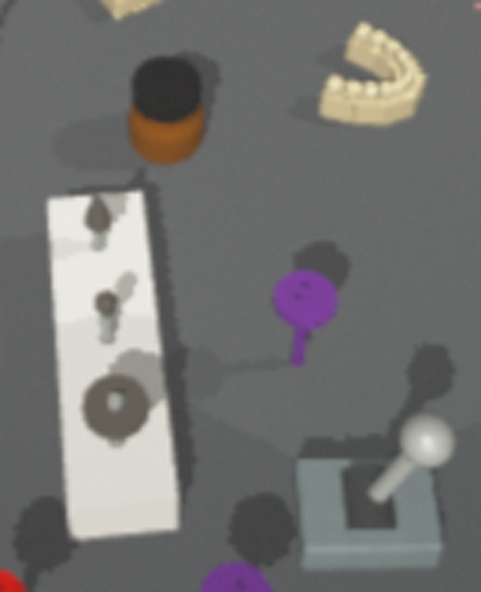

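```bash
cat >> h.py <<'E'
def tri(a,b):
    o=[];A=np.zeros((3,3));B=np.zeros(3);L=[]
    for n,(u,v) in(("top",a),("side",b)):
        p=cal(n)[2][:3,3];d=ray(n,u,v,0)-p;d/=np.linalg.norm(d);P=np.eye(3)-np.outer(d,d);A+=P;B+=P@p;L.append((p,P))
    x=np.linalg.solve(A,B);return x.round(4),[round(float(np.linalg.norm(P@(x-p)))*1e3,1) for p,P in L]
c1=lambda x,y:(160+(x+.5)/4-.5,180+(y+.5)/4-.5)
c2=lambda x,y:(280+(x+.5)/3.7-.5,200+(y+.5)/3.7-.5)
E
python3 - <<'E'
from h import *
for k,a,b in[("wheel z.075",(233,110),(115,405)),("ball",(199,365),(427,440)),("cast L tip",(675,282),(338,83)),("cast R tip",(757,308),(365,30)),("cast front",(700,378),(424,77)),
 ("stand TL .035",(182,82),(70,538)),("stand TR",(485,17),(48,200)),("stand BR",(502,105),(142,192)),("stand BL",(198,171),(178,527)),("jar z.055",(615,116),(167,92)),("purple",(358,263),(306,299))]:
    print(k,tri(c1(*a),c2(*b)))
print("base",ray("top",*c1(221,327),.025))
print("cast mid",ray("top",*c1(707,335),.028),"wheel",ray("top",*c1(233,110),.075))
E
```

```text
wheel z.075 (array([0.6002, 0.2359, 0.0693]), [1.0, 1.0])
ball (array([0.4501, 0.2507, 0.0884]), [1.1, 1.1])
cast L tip (array([ 0.4908, -0.0273,  0.0232]), [1.9, 1.9])
cast R tip (array([ 0.4737, -0.0775,  0.0213]), [2.4, 2.4])
cast front (array([ 0.4334, -0.042 ,  0.0182]), [0.2, 0.2])
stand TL .035 (array([0.6206, 0.2806, 0.0139]), [0.7, 0.7])
stand TR (array([0.658, 0.088, 0.032]), [0.5, 0.5])
stand BR (array([0.6034, 0.0777, 0.0328]), [0.7, 0.7])
stand BL (array([0.5659, 0.2701, 0.0142]), [0.7, 0.7])
jar z.055 (array([0.595 , 0.0078, 0.0431]), [0.7, 0.7])
purple (array([0.5076, 0.1619, 0.063 ]), [0.6, 0.6])
base [0.46846631 0.25266277 0.025     ]
cast mid [ 0.46025565 -0.04653848  0.028     ] wheel [0.59880005 0.23462582 0.075     ]
```

In crop 1 the grey disc with its bright nub at (233,110) is the only grey wheel in the stand, and the open horseshoe is centred at about (707,335). The lever ball at (199,365) leans to the robot side. Crop 2 agrees on all three. I'll turn the tool square to the world first and shut the fingers.

jog_arm(steps=[{"slide":[0,0,0],"angular":[0,0,-0.0446],"fingers":0},{"slide":[0,0,0],"angular":[0,0,-0.0446],"fingers":0},{"slide":[0,0,0],"angular":[0,0,-0.0446],"fingers":0},{"slide":[0,0,0],"angular":[0,0,-0.0446],"fingers":0},{"slide":[0,0,0],"angular":[0,0,-0.0446],"fingers":0}])

```text
time: 0.52
tcp_pos: [0.1884, 0.5166, 0.2496]
eef_rot: [-0.0, -0.002, 1.0, -0.0]
ft_force: [-0.3, -0.1, 0.4]
grip_width: 0.0257
finger_force: 0.0
```

```bash
python3 -c "
from h import *
s=status.get_state();print(s['time'],s['tcp_pos'],s['eef_rot'],s['q'],s['grip_width'])"
```

```text
0.5167 [0.18844263 0.51656166 0.24960672] [-1.63375791e-04 -1.97661773e-03  9.99997972e-01 -3.50685444e-04] [ 1.15437917e+00  3.00290564e-01  1.52137692e+00  1.40414409e-05
  1.32069880e+00 -4.20373871e-01] 0.025724498838072783
```

jog_arm(steps=[{"slide":[-0.136,-0.282,0],"angular":[0,0,0],"fingers":0},{"slide":[-0.136,-0.282,0],"angular":[0,0,0],"fingers":0},{"slide":[-0.136,-0.282,0],"angular":[0,0,0],"fingers":0},{"slide":[-0.136,-0.282,0],"angular":[0,0,0],"fingers":0},{"slide":[-0.136,-0.282,0],"angular":[0,0,0],"fingers":0}])

```text
time: 0.93
tcp_pos: [0.2568, 0.3742, 0.2497]
eef_rot: [-0.0, -0.0, 1.0, -0.0]
ft_force: [0.5, 0.2, -0.3]
grip_width: -0.0001
finger_force: 0.0
```

jog_arm(steps=[{"slide":[-0.136,-0.282,0],"angular":[0,0,0],"fingers":0},{"slide":[-0.136,-0.282,0],"angular":[0,0,0],"fingers":0},{"slide":[-0.136,-0.282,0],"angular":[0,0,0],"fingers":0},{"slide":[-0.136,-0.282,0],"angular":[0,0,0],"fingers":0},{"slide":[-0.136,-0.282,0],"angular":[0,0,0],"fingers":0}])

```text
time: 1.35
tcp_pos: [0.3248, 0.2333, 0.2499]
eef_rot: [-0.0, -0.0, 1.0, -0.0]
ft_force: [0.7, 0.6, 0.1]
grip_width: -0.0002
finger_force: 0.0
```

jog_arm(steps=[{"slide":[-0.136,-0.282,0.1],"angular":[0,0,0],"fingers":0},{"slide":[-0.136,-0.282,0.1],"angular":[0,0,0],"fingers":0},{"slide":[-0.136,-0.282,0.1],"angular":[0,0,0],"fingers":0},{"slide":[-0.136,-0.282,0.1],"angular":[0,0,0],"fingers":0},{"slide":[-0.136,-0.282,0.1],"angular":[0,0,0],"fingers":0}])

```text
time: 1.77
tcp_pos: [0.3929, 0.0922, 0.1995]
eef_rot: [0.0, -0.0, 1.0, 0.0]
ft_force: [1.4, -0.2, 0.8]
grip_width: -0.0005
finger_force: 0.0
```

jog_arm(steps=[{"slide":[-0.136,-0.282,0.1],"angular":[0,0,0],"fingers":0},{"slide":[-0.136,-0.282,0.1],"angular":[0,0,0],"fingers":0},{"slide":[-0.136,-0.282,0.1],"angular":[0,0,0],"fingers":0},{"slide":[-0.136,-0.282,0.1],"angular":[0,0,0],"fingers":0},{"slide":[-0.136,-0.282,0.1],"angular":[0,0,0],"fingers":0}])

```text
time: 2.18
tcp_pos: [0.461, -0.0488, 0.1493]
eef_rot: [-0.0, -0.0, 1.0, 0.0]
ft_force: [-0.3, 1.3, 0.4]
grip_width: 0.0
finger_force: 0.0
```

```bash
python3 - <<'E'
from h import *
s=status.get_state();p=s['tcp_pos'];print(s['time'],p,s['eef_rot'],s['grip_width'])
im=viewer.grab_frame("side");t=p+[0,0,-.019];print(proj("side",t),proj("side",[t[0],t[1],.028]))
cv2.imwrite("pics/s1.png",cv2.resize(im[120:280,290:490],None,fx=3.5,fy=3.5,interpolation=cv2.INTER_CUBIC))
E
```

```text
2.1833 [ 0.46102899 -0.04876391  0.14929882] [-1.69989499e-04 -1.51204287e-04  9.99999973e-01  3.89967020e-05] 4.888266964197509e-05
[np.float64(388.1336004390273), np.float64(183.5563997332933)] [np.float64(382.94205400860136), np.float64(214.78637372791835)]
```

View pics/s1.png

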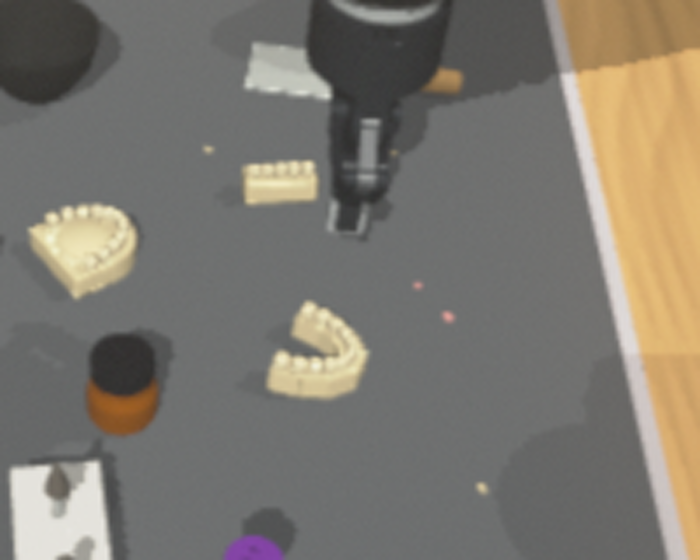

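The fingertips (crop 348,233) appear within 1 to 3 px of their prediction, so the side calibration holds here. The horseshoe's tooth ring is centred at about crop (329,342), against (325,332) predicted from the top view.

```bash
python3 - <<'E'
from h import *
for z in(.028,.024): print(z,ray("side",290+329/3.5,120+342/3.5,z),ray("top",*c1(707,335),z))
# stand-frame check of top camera and colour centroid of cast
im=cv2.imread("pics/top0.png");a=im[240:285,315:360].astype(int)
m=((a[...,2]-a[...,0])>25)&(a[...,2]>110);n,l,st,ce=cv2.connectedComponentsWithStats(m.astype('uint8'));k=1+st[1:,4].argmax()
ys,xs=np.where(l==k);box=cv2.minAreaRect(np.c_[xs+315,ys+240].astype('f4'));print(box,ray("top",*box[0],.020))
for p in[(182,82),(485,17),(502,105),(198,171)]:print(ray("top",*c1(*p),.035))
E
```

```text
0.028 [ 0.4586697  -0.03956524  0.028     ] [ 0.46025565 -0.04653848  0.028     ]
0.024 [ 0.45815566 -0.04320642  0.024     ] [ 0.4600758  -0.04660287  0.024     ]
((334.9000244140625, 263.3000183105469), (27.828041076660156, 22.76839828491211), 18.434947967529297) [ 0.46012124 -0.04303802  0.02      ]
[0.6194537  0.27531457 0.035     ]
[0.6571579  0.08766755 0.035     ]
[0.60252698 0.07751321 0.035     ]
[0.56436016 0.26505581 0.035     ]
```

jog_arm(steps=[{"slide":[0.002,0.01,0.154],"angular":[0,0,0],"fingers":0},{"slide":[0.002,0.01,0.154],"angular":[0,0,0],"fingers":0},{"slide":[0.002,0.01,0.154],"angular":[0,0,0],"fingers":0},{"slide":[0.002,0.01,0.154],"angular":[0,0,0],"fingers":0},{"slide":[0.002,0.01,0.154],"angular":[0,0,0],"fingers":0}])

```text
time: 2.65
tcp_pos: [0.4595, -0.0421, 0.0721]
eef_rot: [-0.0, -0.0, 1.0, 0.0]
ft_force: [0.3, -0.9, 0.0]
grip_width: -0.0002
finger_force: 0.0
```

```bash
python3 - <<'E'
from h import *
s=status.get_state();p=s['tcp_pos'];print(s['time'],p)
im=viewer.grab_frame("side")
cv2.imwrite("pics/s2.png",cv2.resize(im[160:260,330:450],None,fx=5,fy=5,interpolation=cv2.INTER_CUBIC))
E
```

```text
2.65 [ 0.45953289 -0.0420958   0.07210292]
```

View pics/s2.png

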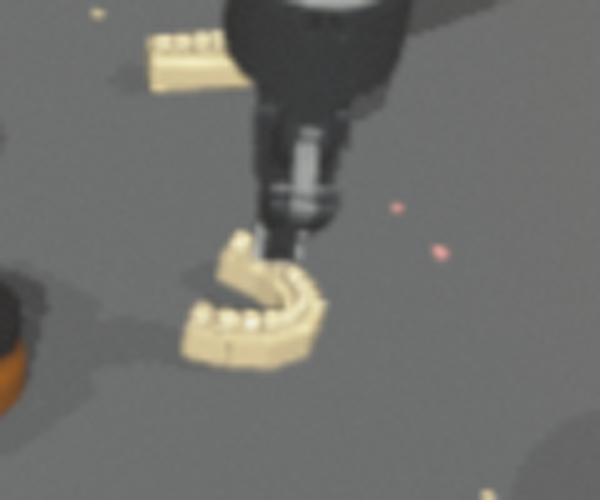

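The fingertips (crop 280,258) hang clear above the open middle of the horseshoe. I'll hold here for about two seconds.

jog_arm(steps=[{"slide":[0,0,0],"angular":[0,0,0],"fingers":0},{"slide":[0,0,0],"angular":[0,0,0],"fingers":0},{"slide":[0,0,0],"angular":[0,0,0],"fingers":0},{"slide":[0,0,0],"angular":[0,0,0],"fingers":0},{"slide":[0,0,0],"angular":[0,0,0],"fingers":0}])

```text
time: 3.12
tcp_pos: [0.4601, -0.0423, 0.0737]
eef_rot: [0.001, -0.0, 1.0, -0.0]
ft_force: [-0.5, 1.0, -0.4]
grip_width: -0.0
finger_force: 0.0
```

jog_arm(steps=[{"slide":[0,0,0],"angular":[0,0,0],"fingers":0},{"slide":[0,0,0],"angular":[0,0,0],"fingers":0},{"slide":[0,0,0],"angular":[0,0,0],"fingers":0},{"slide":[0,0,0],"angular":[0,0,0],"fingers":0},{"slide":[0,0,0],"angular":[0,0,0],"fingers":0}])

```text
time: 3.53
tcp_pos: [0.4598, -0.0422, 0.073]
eef_rot: [-0.0, -0.0, 1.0, 0.0]
ft_force: [0.6, -0.1, 0.8]
grip_width: -0.0004
finger_force: 0.0
```

jog_arm(steps=[{"slide":[0,0,0],"angular":[0,0,0],"fingers":0},{"slide":[0,0,0],"angular":[0,0,0],"fingers":0},{"slide":[0,0,0],"angular":[0,0,0],"fingers":0},{"slide":[0,0,0],"angular":[0,0,0],"fingers":0},{"slide":[0,0,0],"angular":[0,0,0],"fingers":0}])

```text
time: 3.95
tcp_pos: [0.4598, -0.0422, 0.073]
eef_rot: [0.0, -0.0, 1.0, -0.0]
ft_force: [0.1, 0.5, -0.5]
grip_width: 0.0001
finger_force: 0.0
```

jog_arm(steps=[{"slide":[0,0,0],"angular":[0,0,0],"fingers":0},{"slide":[0,0,0],"angular":[0,0,0],"fingers":0},{"slide":[0,0,0],"angular":[0,0,0],"fingers":0},{"slide":[0,0,0],"angular":[0,0,0],"fingers":0},{"slide":[0,0,0],"angular":[0,0,0],"fingers":0}])

```text
time: 4.37
tcp_pos: [0.4598, -0.0422, 0.073]
eef_rot: [-0.0, -0.0, 1.0, -0.0]
ft_force: [-0.1, 0.0, 0.2]
grip_width: 0.0002
finger_force: 0.0
```

jog_arm(steps=[{"slide":[0,0,0],"angular":[0,0,0],"fingers":0},{"slide":[0,0,0],"angular":[0,0,0],"fingers":0},{"slide":[0,0,0],"angular":[0,0,0],"fingers":0},{"slide":[0,0,0],"angular":[0,0,0],"fingers":0},{"slide":[0,0,0],"angular":[0,0,0],"fingers":0}])

```text
time: 4.78
tcp_pos: [0.4598, -0.0422, 0.073]
eef_rot: [0.0, -0.0, 1.0, -0.0]
ft_force: [-0.4, -0.0, 0.7]
grip_width: -0.0004
finger_force: 0.0
```

jog_arm(steps=[{"slide":[0,0,0],"angular":[0,0,0],"fingers":0},{"slide":[0,0,-0.25],"angular":[0,0,0],"fingers":0},{"slide":[0,0,-0.35],"angular":[0,0,0],"fingers":0},{"slide":[0,0,-0.35],"angular":[0,0,0],"fingers":0},{"slide":[0,0,-0.33],"angular":[0,0,0],"fingers":0}])

```text
time: 5.2
tcp_pos: [0.4595, -0.0421, 0.2028]
eef_rot: [-0.0, -0.0, 1.0, -0.0]
ft_force: [1.1, 0.8, -0.5]
grip_width: -0.0003
finger_force: 0.0
```

jog_arm(steps=[{"slide":[-0.139,0.277,0],"angular":[0,0,0],"fingers":0},{"slide":[-0.139,0.277,0],"angular":[0,0,0],"fingers":0},{"slide":[-0.139,0.277,0],"angular":[0,0,0],"fingers":0},{"slide":[-0.139,0.277,0],"angular":[0,0,0],"fingers":0},{"slide":[-0.139,0.277,0],"angular":[0,0,0],"fingers":0}])

```text
time: 5.62
tcp_pos: [0.5296, 0.0978, 0.201]
eef_rot: [0.0, -0.0, 1.0, 0.0]
ft_force: [-0.2, 0.2, 0.2]
grip_width: -0.0002
finger_force: 0.0
```

jog_arm(steps=[{"slide":[-0.139,0.277,0],"angular":[0,0,0],"fingers":0},{"slide":[-0.139,0.277,0],"angular":[0,0,0],"fingers":0},{"slide":[-0.139,0.277,0],"angular":[0,0,0],"fingers":0},{"slide":[-0.139,0.277,0],"angular":[0,0,0],"fingers":0},{"slide":[-0.139,0.277,0],"angular":[0,0,0],"fingers":0}])

```text
time: 6.03
tcp_pos: [0.599, 0.2364, 0.2008]
eef_rot: [-0.0, -0.0, 1.0, -0.0]
ft_force: [0.6, -0.7, -0.3]
grip_width: 0.0002
finger_force: 0.0
```

jog_arm(steps=[{"slide":[0,0,0.12],"angular":[0,0,0],"fingers":0},{"slide":[0,0,0.12],"angular":[0,0,0],"fingers":0},{"slide":[0,0,0.12],"angular":[0,0,0],"fingers":0},{"slide":[0,0,0.12],"angular":[0,0,0],"fingers":0},{"slide":[0,0,0.12],"angular":[0,0,0],"fingers":0}])

```text
time: 6.45
tcp_pos: [0.5984, 0.234, 0.1397]
eef_rot: [-0.0, 0.0, 1.0, -0.0]
ft_force: [-0.0, -0.1, 0.6]
grip_width: -0.0001
finger_force: 0.0
```

```bash
python3 - <<'E'
from h import *
s=status.get_state();p=s['tcp_pos'];print(s['time'],p)
im=viewer.grab_frame("side"); print(proj("side",p-[0,0,.019]))
cv2.imwrite("pics/s3.png",cv2.resize(im[220:380,240:420],None,fx=3.6,fy=3.6,interpolation=cv2.INTER_CUBIC))
E
```

```text
6.45 [0.5983643  0.23395738 0.1397229 ]
[np.float64(311.9055050987009), np.float64(293.41157840435505)]
```

View pics/s3.png

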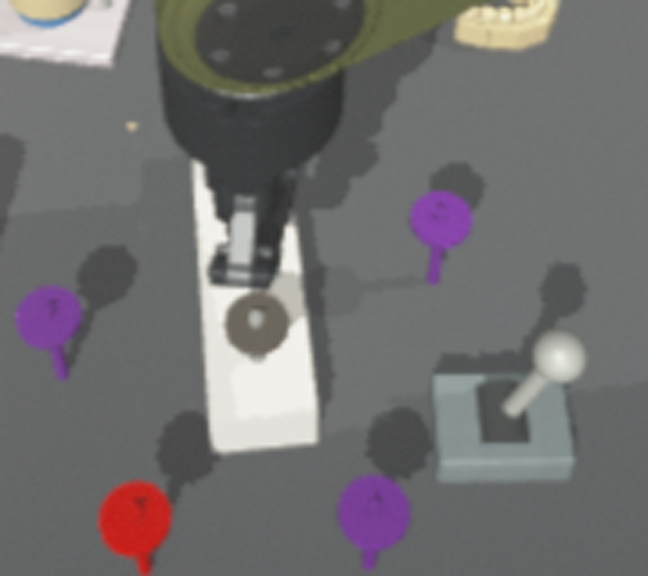

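```bash
python3 - <<'E'
from h import *
s=status.get_state();p=s['tcp_pos'];print(p,s['q'],s['eef_rot'])
for d in(-.019,0,.03,.054,.1):
    for dy in(0,.0145): u,v=proj("side",p+[0,dy,d]);print(d,dy,round((u-240)*3.6),round((v-220)*3.6))
E
```

```text
[0.59758406 0.23378492 0.13717405] [ 3.15855315e-01  6.07782879e-01  1.34849301e+00 -3.55819817e-05
  1.18920572e+00 -1.25449121e+00] [-1.84302128e-03  2.18243934e-04  9.99998086e-01 -6.20108829e-04]
-0.019 0 261 267
-0.019 0.0145 257 294
0 0 260 246
0 0.0145 256 273
0.03 0 259 211
0.03 0.0145 255 238
0.054 0 258 181
0.054 0.0145 254 208
0.1 0 256 119
0.1 0.0145 252 147
```

```bash
python3 - <<'E'
from h import *
a=viewer.grab_frame("side");b=viewer.grab_frame("top");p=status.get_state()['tcp_pos'];print(p)
def big(im,n,x,y,w,h,k,pts):
    o=cv2.resize(im[y:y+h,x:x+w],None,fx=k,fy=k,interpolation=cv2.INTER_CUBIC)
    for q,c in pts:
        u,v=proj(n,q);cv2.circle(o,(int((u-x+.5)*k),int((v-y+.5)*k)),3,c,-1)
    return o
pts=[(p+[0,0,d],(0,255,0)) for d in(-.019,0,.054,.1)]+[((.599,.235,.075),(0,0,255))]
cv2.imwrite("pics/c8.png",np.hstack([big(a,"side",280,230,60,90,6,pts),big(b,"top",180,150,70,90,6,pts)]))
E
```

```text
[0.59827519 0.23421013 0.14001632]
```

View pics/c8.png

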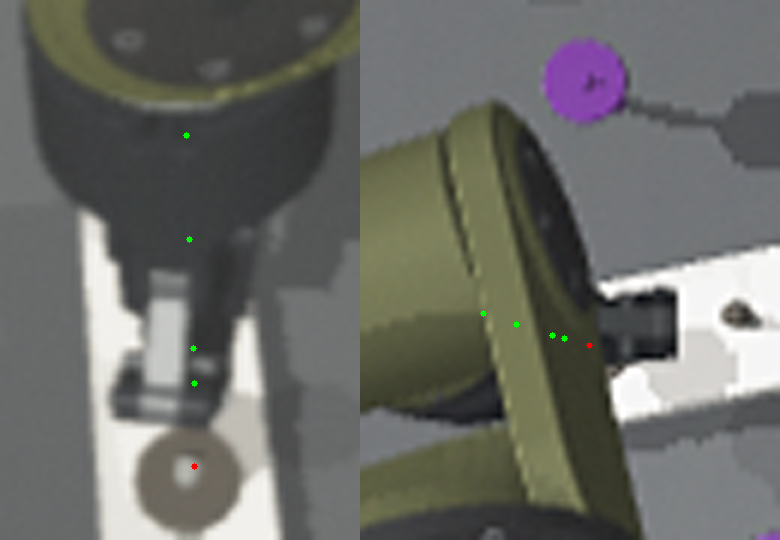

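The gripper body is centred on its projected axis. The wheel hub at (185,470) lies about 1.5 px from the prediction, so the aim is good to about 3 mm. I'll go down the rest of the way and hold.

jog_arm(steps=[{"slide":[-0.01,0.01,0.07],"angular":[0,0,0],"fingers":0},{"slide":[-0.01,0.01,0.07],"angular":[0,0,0],"fingers":0},{"slide":[0,0,0.07],"angular":[0,0,0],"fingers":0},{"slide":[0,0,0],"angular":[0,0,0],"fingers":0},{"slide":[0,0,0],"angular":[0,0,0],"fingers":0}])

```text
time: 7.02
tcp_pos: [0.6005, 0.2369, 0.1195]
eef_rot: [-0.0, -0.0, 1.0, -0.0]
ft_force: [-0.3, -0.1, -0.1]
grip_width: -0.0
finger_force: 0.0
```

jog_arm(steps=[{"slide":[0,0,0],"angular":[0,0,0],"fingers":0},{"slide":[0,0,0],"angular":[0,0,0],"fingers":0},{"slide":[0,0,0],"angular":[0,0,0],"fingers":0},{"slide":[0,0,0],"angular":[0,0,0],"fingers":0},{"slide":[0,0,0],"angular":[0,0,0],"fingers":0}])

```text
time: 7.43
tcp_pos: [0.6007, 0.2369, 0.1202]
eef_rot: [0.0, -0.0, 1.0, 0.0]
ft_force: [0.1, -1.6, 0.1]
grip_width: 0.0
finger_force: 0.0
```

jog_arm(steps=[{"slide":[0,0,0],"angular":[0,0,0],"fingers":0},{"slide":[0,0,0],"angular":[0,0,0],"fingers":0},{"slide":[0,0,0],"angular":[0,0,0],"fingers":0},{"slide":[0,0,0],"angular":[0,0,0],"fingers":0},{"slide":[0,0,0],"angular":[0,0,0],"fingers":0}])

```text
time: 7.85
tcp_pos: [0.6006, 0.2369, 0.12]
eef_rot: [0.0, -0.0, 1.0, 0.0]
ft_force: [-0.5, -0.3, 0.5]
grip_width: 0.0002
finger_force: 0.0
```

jog_arm(steps=[{"slide":[0,0,0],"angular":[0,0,0],"fingers":0},{"slide":[0,0,0],"angular":[0,0,0],"fingers":0},{"slide":[0,0,0],"angular":[0,0,0],"fingers":0},{"slide":[0,0,0],"angular":[0,0,0],"fingers":0},{"slide":[0,0,0],"angular":[0,0,0],"fingers":0}])

```text
time: 8.27
tcp_pos: [0.6006, 0.2369, 0.12]
eef_rot: [-0.0, -0.0, 1.0, -0.0]
ft_force: [0.2, -0.4, 0.1]
grip_width: 0.0
finger_force: 0.0
```

jog_arm(steps=[{"slide":[0,0,0],"angular":[0,0,0],"fingers":0},{"slide":[0,0,0],"angular":[0,0,0],"fingers":0},{"slide":[0,0,0],"angular":[0,0,0],"fingers":0},{"slide":[0,0,0],"angular":[0,0,0],"fingers":0},{"slide":[0,0,0],"angular":[0,0,0],"fingers":0}])

```text
time: 8.68
tcp_pos: [0.6006, 0.2369, 0.12]
eef_rot: [-0.0, -0.0, 1.0, -0.0]
ft_force: [-0.5, 0.5, -0.2]
grip_width: 0.0001
finger_force: 0.0
```

jog_arm(steps=[{"slide":[0,0,0],"angular":[0,0,0],"fingers":0},{"slide":[0,0,0],"angular":[0,0,0],"fingers":0},{"slide":[0,0,0],"angular":[0,0,0],"fingers":0},{"slide":[0,0,0],"angular":[0,0,0],"fingers":0},{"slide":[0,0,0],"angular":[0,0,0],"fingers":0}])

```text
time: 9.1
tcp_pos: [0.6006, 0.2369, 0.12]
eef_rot: [-0.0, -0.0, 1.0, -0.0]
ft_force: [-1.0, 0.2, -0.2]
grip_width: 0.0003
finger_force: 0.0
```

jog_arm(steps=[{"slide":[0,0,-0.2],"angular":[0,0,0],"fingers":0},{"slide":[0,0,-0.2],"angular":[0,0,0],"fingers":0},{"slide":[0,0,-0.2],"angular":[0,0,0],"fingers":0},{"slide":[0,0,-0.2],"angular":[0,0,0],"fingers":0},{"slide":[0,0,0],"angular":[0,0,0],"fingers":0}])

```text
time: 9.52
tcp_pos: [0.6018, 0.2373, 0.2045]
eef_rot: [0.003, -0.0, 1.0, 0.001]
ft_force: [-0.6, 0.6, -0.2]
grip_width: -0.0
finger_force: 0.0
```

jog_arm(steps=[{"slide":[0.206,0.015,0],"angular":[0,0,0],"fingers":0},{"slide":[0.206,0.015,0],"angular":[0,0,0],"fingers":0},{"slide":[0.206,0.015,0],"angular":[0,0,0],"fingers":0},{"slide":[0.206,0.015,0],"angular":[0,0,0],"fingers":0},{"slide":[0.206,0.015,0],"angular":[0,0,0],"fingers":0}])

```text
time: 9.93
tcp_pos: [0.4965, 0.2443, 0.1996]
eef_rot: [-0.0, -0.0, 1.0, -0.0]
ft_force: [0.3, -0.4, 1.3]
grip_width: -0.0002
finger_force: 0.0
```

jog_arm(steps=[{"slide":[0.206,0.015,0],"angular":[0,0,0],"fingers":0},{"slide":[0.206,0.015,0],"angular":[0,0,0],"fingers":0},{"slide":[0.206,0.015,0],"angular":[0,0,0],"fingers":0},{"slide":[0.206,0.015,0],"angular":[0,0,0],"fingers":0},{"slide":[0.206,0.015,0],"angular":[0,0,0],"fingers":0}])

```text
time: 10.35
tcp_pos: [0.3935, 0.2517, 0.1997]
eef_rot: [-0.0, -0.0, 1.0, -0.0]
ft_force: [-0.9, 0.0, -0.2]
grip_width: -0.0001
finger_force: 0.0
```

jog_arm(steps=[{"slide":[0,0,0.23],"angular":[0,0,0],"fingers":0},{"slide":[0,0,0.23],"angular":[0,0,0],"fingers":0},{"slide":[0,0,0.23],"angular":[0,0,0],"fingers":0},{"slide":[0,0,0.23],"angular":[0,0,0],"fingers":0},{"slide":[0,0,0.23],"angular":[0,0,0],"fingers":0}])

```text
time: 10.77
tcp_pos: [0.3944, 0.2517, 0.0839]
eef_rot: [0.0, -0.0, 1.0, 0.0]
ft_force: [-0.2, 0.2, -0.1]
grip_width: -0.0001
finger_force: 0.0
```

```bash
python3 - <<'E'
from h import *
a=viewer.grab_frame("side");p=status.get_state()['tcp_pos'];print(p,proj("side",p-[0,0,.019]))
cv2.imwrite("pics/c9.png",cv2.resize(a[230:390,330:490],None,fx=3.7,fy=3.7,interpolation=cv2.INTER_CUBIC))
E
```

```text
[0.39274678 0.25076179 0.07994022] [np.float64(426.0344598427333), np.float64(328.90084425232385)]
```

View pics/c9.png

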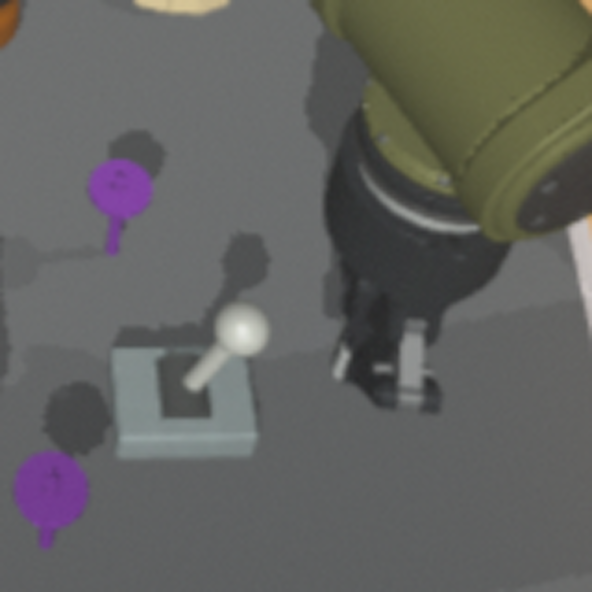

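The gripper stands on the robot's side of the ball (ball at crop 242,328) and is clear of it. I'll start pushing.

jog_arm(steps=[{"slide":[-0.12,0,0],"angular":[0,0,0],"fingers":0},{"slide":[-0.12,0,0],"angular":[0,0,0],"fingers":0},{"slide":[-0.12,0,0],"angular":[0,0,0],"fingers":0},{"slide":[-0.12,0,0],"angular":[0,0,0],"fingers":0},{"slide":[-0.12,0,0],"angular":[0,0,0],"fingers":0}])

```text
time: 11.23
tcp_pos: [0.4551, 0.2519, 0.0856]
eef_rot: [-0.0, -0.0, 1.0, 0.0]
ft_force: [-2.5, 0.9, 0.3]
grip_width: -0.0004
finger_force: 0.6
```

jog_arm(steps=[{"slide":[-0.04,0,0],"angular":[0,0,0],"fingers":0},{"slide":[-0.04,0,0],"angular":[0,0,0],"fingers":0},{"slide":[-0.04,0,0],"angular":[0,0,0],"fingers":0},{"slide":[-0.04,0,0],"angular":[0,0,0],"fingers":0},{"slide":[0,0,0],"angular":[0,0,0],"fingers":0}])

```text
time: 11.65
tcp_pos: [0.4709, 0.2518, 0.0851]
eef_rot: [0.0, -0.0, 1.0, -0.0]
ft_force: [-0.1, -0.2, 0.3]
grip_width: -0.0
finger_force: 0.0
```

jog_arm(steps=[{"slide":[-0.02,0,0],"angular":[0,0,0],"fingers":0},{"slide":[-0.02,0,0],"angular":[0,0,0],"fingers":0},{"slide":[-0.02,0,0],"angular":[0,0,0],"fingers":0},{"slide":[0,0,0],"angular":[0,0,0],"fingers":0}])

```text
time: 11.98
tcp_pos: [0.4769, 0.2518, 0.085]
eef_rot: [0.0, -0.0, 1.0, -0.0]
ft_force: [-0.3, -0.7, -0.1]
grip_width: 0.0002
finger_force: 0.1
```

```bash
python3 - <<'E'
from h import *
a=viewer.grab_frame("side");s=status.get_state();print(s['tcp_pos'],s['ft_force'])
cv2.imwrite("pics/c10.png",cv2.resize(a[250:380,330:480],None,fx=4.5,fy=4.5,interpolation=cv2.INTER_CUBIC))
E
```

```text
[0.47677911 0.25184823 0.08502389] [ 1.16755168  0.29940662 -0.17476441]
```

jog_arm(steps=[{"slide":[-0.02,0,0],"angular":[0,0,0],"fingers":0},{"slide":[-0.02,0,0],"angular":[0,0,0],"fingers":0},{"slide":[0,0,0],"angular":[0,0,0],"fingers":0}])

```text
time: 12.28
tcp_pos: [0.4809, 0.2518, 0.085]
eef_rot: [0.0, -0.0, 1.0, -0.0]
ft_force: [-0.7, 0.5, 0.0]
grip_width: -0.0001
finger_force: 0.4
```

jog_arm(steps=[{"slide":[-0.02,0,0],"angular":[0,0,0],"fingers":0},{"slide":[-0.01,0,0],"angular":[0,0,0],"fingers":0},{"slide":[0,0,0],"angular":[0,0,0],"fingers":0}])

```text
time: 12.53
tcp_pos: [0.4817, 0.2519, 0.0847]
eef_rot: [-0.003, -0.0, 1.0, -0.001]
ft_force: [-19.8, -0.2, 9.8]
grip_width: -0.0001
finger_force: 9.4
```

```bash
python3 - <<'E'
from h import *
a=viewer.grab_frame("side");s=status.get_state();print(s['tcp_pos'],s['ft_force'])
# ball blob: bright low-saturation pixels near expected ball places
for k,x in(("ball0",.450),("ballend",.502)): print(k,proj("side",[x,.253,.0835]))
for nm,im in(("before",cv2.imread("pics/side0.png")),("now",a)):
    h=cv2.cvtColor(im,cv2.COLOR_BGR2HSV)[295:345,345:415];m=((h[...,2]>165)&(h[...,1]<40)).astype('uint8')
    n,l,st,ce=cv2.connectedComponentsWithStats(m);print(nm,[(st[i,4],(ce[i]+[345,295]).round(1)) for i in range(1,n) if st[i,4]>8])
E
```

```text
[0.4816854  0.25184085 0.08468332] [-18.25275869  -0.53550204   9.11177911]
ball0 [np.float64(395.4477309470417), np.float64(321.2333750922976)]
ballend [np.float64(365.61650407019073), np.float64(318.6606622348884)]
before [(np.int32(89), array([395.1, 319.8])), (np.int32(17), array([385.9, 329.4]))]
now [(np.int32(42), array([382.2, 321.7])), (np.int32(98), array([363.3, 321.8]))]
```

The force rose to 20 N at the predicted position, and the ball is at column 363 (about 366 predicted at the far stop), so the lever is on its stop. Drawing back.

jog_arm(steps=[{"slide":[0.05,0,0],"angular":[0,0,0],"fingers":0},{"slide":[0.2,0,0],"angular":[0,0,0],"fingers":0},{"slide":[0.25,0,0],"angular":[0,0,0],"fingers":0},{"slide":[0.25,0,0],"angular":[0,0,0],"fingers":0},{"slide":[0.2,0,0],"angular":[0,0,0],"fingers":0}])

```text
time: 13.0
tcp_pos: [0.3872, 0.2516, 0.0849]
eef_rot: [0.0, -0.0, 1.0, 0.0]
ft_force: [0.2, -0.3, -0.3]
grip_width: 0.0001
finger_force: 0.0
```

jog_arm(steps=[{"slide":[0,0,-0.25],"angular":[0,0,0],"fingers":0},{"slide":[0,0,-0.3],"angular":[0,0,0],"fingers":0},{"slide":[0,0,-0.3],"angular":[0,0,0],"fingers":0},{"slide":[0,0,-0.2],"angular":[0,0,0],"fingers":0},{"slide":[0,0,0],"angular":[0,0,0],"fingers":0}])

```text
time: 13.42
tcp_pos: [0.3901, 0.2525, 0.1943]
eef_rot: [0.003, -0.0, 1.0, 0.002]
ft_force: [0.6, -0.5, 0.4]
grip_width: -0.0001
finger_force: 0.0
```

jog_arm(steps=[{"slide":[0,0,0],"angular":[0,0,0],"fingers":0},{"slide":[0,0,0],"angular":[0,0,0],"fingers":0},{"slide":[0,0,0],"angular":[0,0,0],"fingers":0},{"slide":[0,0,0],"angular":[0,0,0],"fingers":0},{"slide":[0,0,0],"angular":[0,0,0],"fingers":0}])

```text
time: 13.83
tcp_pos: [0.3884, 0.2517, 0.1893]
eef_rot: [-0.001, -0.0, 1.0, -0.0]
ft_force: [-0.2, 0.1, 0.6]
grip_width: -0.0001
finger_force: 0.0
```

```bash
python3 - <<'E'
from h import *
a=viewer.grab_frame("side");s=status.get_state();print(s['tcp_pos'],s['ft_force'])
cv2.imwrite("pics/end.png",cv2.resize(a[170:390,240:500],None,fx=2.7,fy=2.7,interpolation=cv2.INTER_CUBIC))
E
```

```text
[0.38848443 0.25169208 0.18938869] [ 0.08242521 -0.08310244  0.17331286]
```

View pics/end.png

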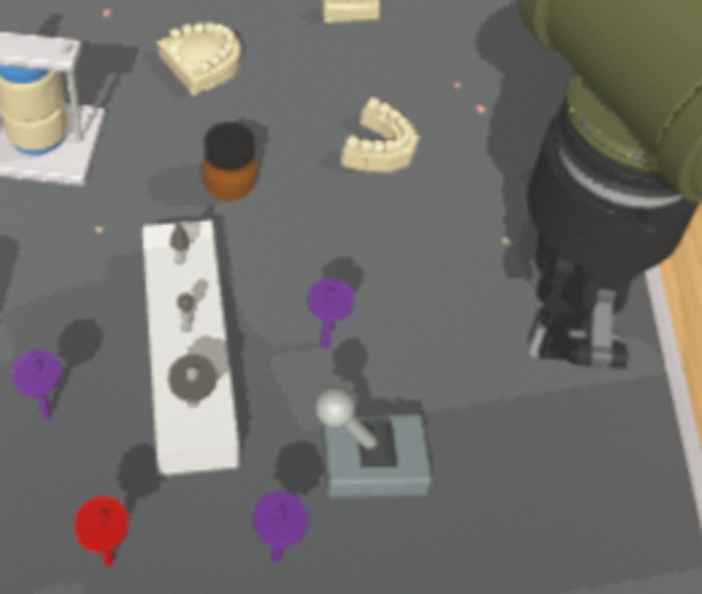

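The lever now leans fully to the far side (ball at crop 335,407). The casts, polishers and stand are where they were, and the arm is clear.

```bash
python3 -c "
from plant import r
print(r.hand_in())"
```

```text
the job is handed in; nothing more can be done
None
```

I pointed at the horseshoe cast and then the grey wheel polisher for about two seconds each, pushed the lever to its far stop, drew the arm clear and handed the job in at about 14 s; no verdict came back.

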